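# Load the clamshell test jig and hold it shut on its pin

## Robot

A 6-joint arm with a two-finger parallel gripper is mounted at the origin on a cart in front of the work surface, level with it; the furniture and walls round the work are solid. World frame = base frame: x ahead of the robot, y to its left, z up, the work surface at z = 0. Lengths are in m, angles in rad, forces in N, time in s.
With the tool pointing down it reaches from about 0.275 to 0.775 m from the base axis. Payload 14.6 kg.
Tool frame: the origin (TCP) lies at the very end of the fingers, on their centre line; the grasp point (between the pads) lies 19 mm behind it; z points along the fingers, y is the line along which they close (so a half turn about z gives the same grasp; the last joint's range is limited). The gripper opens to 85 mm and grips with 20 to 120 N. Pads are 22 mm wide; open, the fingers measure 114 mm over their backs; the gripper's body (76 mm by 85 mm) begins 54 mm behind the grasp point. The pads swing forward as they close: fully open they stand 13 mm farther back than shut.
Start: joints at [-1.417, 0.263, -0.048, 1.259, 0, 1.415], TCP at [0.16, -0.5, 0.231] pointing down, gripper open.
Joint ranges: [-2.65, 2.65], [-0.89, 1.7], [-1.18, 1.37], [-2.13, 2.11], [-1.35, 1.29], [-3.14, 3.14]. Speed limits (rad/s): [1.89, 1.89, 2.57, 2.79, 3.14, 3.14].

## Interface

Orientations are given as a 3x3 rotation matrix whose columns are the frame's x, y, z axes.
In Python, from station import status, viewer, r gives the robot as it stands.
- The arm moves only by the shell command python3 -m pendant 'ROWS' [FORCE]. ROWS is a JSON object of lists of equal length, an entry for each row: "dp": the shift along the world's x, y, z in m, a list of three; "spin": the turn about the world's z in degrees; "hand": the opening, from 0 (shut) to 1 (fully open). A call has exactly 8 rows; each row is the pose to reach, as a shift and turn from the pose commanded when the call began; what a row does not reach only later rows make up. A row lasts 1/12 s, in which the tool goes at most 41.7 mm and 7.16 degrees, less where a joint would pass 70% of its speed; a pose out of reach is approached as far as the arm can. A call with a gripper value outside its range is refused whole. The fingers move at their own pace and stop on an object; FORCE is the grip in N (left out, the last holds). Time passes only in rows, so rows that repeat a pose let the fingers close, or fill a call up. It gives the time, the measured TCP pose, the force, the opening and the grip force at its end, in the units of the state.
- status.get_obs(): the state, without advancing time (a new reading comes with each control period).
- viewer.capture(name): name is "scene" or "side" or "wrist"; returns the picture (480x640x3 uint8, red, green, blue); there is no depth.
- viewer.calibration(name): a dict with "fx", "fy", "cx", "cy" (pixels), "origin" and "rotation" of the camera in the world; the wrist camera has in their place "tool_from_camera" (4x4, takes a point from camera to tool coordinates, whose origin is the TCP and whose axes are the flange's). Camera axes: x right, y down, z forward; pixel columns grow to the right and rows downward; lengths in m; the calibration is good to about 2 mm. A picture is of the moment at which its call begins: read the wrist's pose just before it. calibration takes no time and is no camera call.
- r.close_job(): hands the job in; it is judged then, once.
Trained networks look in the newest picture that a camera, given by its name, has taken for a name from the list of things; names that differ only in an ending like _2 or _b are one class to them, and where a whole thing is asked for, a point or a joint stands for the part that bears it (a point fixed in the world has none). Each returns a list of dicts, best first, with "score" (0 to 1); they miss things now and then, are a little off and sometimes report something else, mostly with a low value. They report only what shows in the picture. A call takes as long as a camera call.
- viewer.cut_out(thing, camera): "mask" (480x640 bool, what is visible of it).
- viewer.spot_point(thing, camera): "at" ([x, y, z] in m, in world coordinates, good to about 4 mm: a listed point, or the origin of a listed thing).
The state is a dict: "time": time; "joints": joint angles; "qvel": joint speeds; "joint_torque": joint torques, N m; "ee_pos": TCP position; "ee_rot": TCP orientation; "ft_force": force on the tool from outside, world axes, zero at the start; "torque": the same for the moment, N m; "width": finger opening in m; "finger_force": force on a finger pad.
Only numpy, scipy, OpenCV 4.12 (cv2) and the standard library are available. Lean on these libraries where they do the work, as an engineer would, in place of code of your own. Each camera call takes 0.05 s, during which the arm holds its last target. There are 200 camera calls.

## Task

Slide the plug-in card into the guide channel of the test jig until it meets the end stop, swing the jig's cover down onto it, then take the pin from its block and push it down through the cover's hole into the hole of the base until its collar lies on the cover. The cover is sprung and stands slightly open by itself: finish while still gripping the pin and pressing it down, so that its collar keeps the cover fully shut, and do not let go. Leave the loose relay, terminal strip, bearing and tee connector where they are.

Things in the scene. Friction and masses are not known exactly. Their poses are not given: they have to be found in the camera images.
- jig: Fixed aluminium test jig, lower half. Origin on the worktop under its middle; x points from the open mouth (robot side) to the hinge, z up. Base plate x = -100 to +72 mm, y = +-46 mm, top at z = 10 mm, with a guide channel along x between dark side walls (top z = 22 mm). On the +y side a square column, 28 mm wide, 22 mm high, has the pin hole
- jig_mouth (a point): middle of the channel's mouth on the base plate's top, at (-55, 0, 10) mm in the jig's frame. Channel: 73 mm wide, 8 mm clear height under lips that reach 5 mm in over each edge of the card. In front of it the walls flare outward over 24 mm and the lips bend up; from x = -100 to -80 mm the plate is bare
- jig_stop (a point): middle of the channel's end stop, on the plate, at (35, 0, 10) mm in the jig's frame; the card's leading end meets it when home, the card's origin then being at (-25, 0, 10) mm in the jig's frame, axes alike
- jig_hole (a point): centre of the upper end of the base's pin hole, on top of the column, at (-30, 60, 22) mm in the jig's frame; 12 mm wide, vertical, through to the worktop, mouth chamfered 1.5 mm
- cover (a joint): hinge of the jig's upper half, rad: 0 = fully shut (level), grows as it opens upward about the hinge line (along jig y) at the far end; starts at 1.05 to 1.45, leaning toward the robot. It stays where it is left; 1 to 3 N at the free edge swings it. Let go on a card that is home it springs back to about 0.04 to 0.1 rad; about 8 N down on its ear shuts it fully
- cover_hinge (a point): middle of the hinge line, at (55, 0, 28) mm in the jig's frame. The cover is a plate 90 mm wide (y), 8 mm thick, with an ear on the +y side; under it a sprung rubber pad (2 N/mm), 60 mm from the hinge line, meets the card when the cover is about 0.1 rad open
- cover_edge (a point): middle of the cover's free edge, on its outer face (upper face when shut), 105 mm from the hinge line; with the cover shut at (-50, 0, 32) mm in the jig's frame
- cover_hole (a point): centre of the hole in the cover's ear, on the outer face; 14 mm wide through 8 mm; 85 mm from the hinge line, with the cover shut at (-30, 60, 32) mm in the jig's frame, exactly above the base's hole
- card: grey plug-in card, loose, 90 g: slab 120 x 70 x 6 mm (x, y, z), origin at the centre of its underside, z up. x points to the end with the row of brass contacts, which enters the channel first. Near the other end a black grip block, 24 (x) x 18 (y) mm, z = 6 to 46 mm, centred at x = -47 mm; it stays outside, 10 mm in front of the shut cover. Chips up to 4 mm high
- pin: steel pin, loose, 60 g, upright in its block. Origin on its axis at the collar's underside, z up. Shank below: 10 mm wide, 28 mm long, tip tapered over 3 mm. Collar 22 mm wide, z = 0 to 4 mm. Round dark grip above, 17 mm wide, z = 4 to 44 mm. Parked, the collar's underside is 32 mm above the worktop; seated on the shut cover it is at z = 32 mm too
- pin_block: fixed aluminium block 44 x 44 x 32 mm with a 13 mm hole through its middle, in which the pin is parked; origin at the centre of its underside. A stack of instruments, about 320 mm high with a mouse and laptop on it, stands on the worktop to its left, beyond y = 0.33 m or so
- pin_tip (a point): lower end of the pin's shank, 28 mm below its origin
- relay: bystander: relay with a light cover, 29 x 23 x 36 mm, loose
- terminal_block: bystander: white terminal strip, 18 x 72 x 18 mm, loose
- bearing: bystander: ball bearing, 42 mm in diameter, 13 mm high, loose
- bnc_adapter: bystander: small metal tee connector, 29 x 38 x 14 mm, loose

How it is judged:
On the way, in this order (a step that is already met when the one before it is completed fails the run):
1. the card is fully home in the jig's channel (x of card in the frame of jig above -0.03 m and z of card in the frame of jig below 0.013 m and angle between the x axis of card and the x axis of jig, either way round below 0.06 rad and value of joint cover above 0.3 rad and y of card in the frame of jig between -0.006 and 0.006 m), for 0.2 s.
2. the cover is swung down onto the card (value of joint cover below 0.14 rad), for 0.2 s.
3. the pin has been carried over the hole and its tip is in the cover's hole (horizontal distance between pin_tip and jig_hole below 0.005 m and z of pin_tip in the frame of jig below 0.032 m), for 0.1 s.
At the end, for the whole second after the job is handed in: Card within 6 mm of the end stop, flat and in line (0.06 rad); cover shut to 0.02 rad; pin in both holes (tip within 4 mm of the axis, at most 9 mm above the worktop, tilt < 0.12 rad), its collar pressing on the cover with over 2 N, the gripper still holding it (x of card in the frame of jig between -0.031 and -0.021 m and z of card in the frame of jig between 0.007 and 0.013 m and angle between the x axis of card and the x axis of jig, either way round below 0.06 rad and value of joint cover below 0.02 rad and horizontal distance between pin_tip and jig_hole below 0.004 m and z of pin_tip in the frame of jig below 0.009 m and angle between pin's own z axis and vertical below 0.12 rad and contact force between pin and cover above 2 N and contact force between the fingers and pin above 1 N and y of card in the frame of jig between -0.006 and 0.006 m); the arm keeps its last pose, push and grip.
It fails at once if a loose bystander is pushed more than 30 mm (distance of any of relay, terminal_block, bearing, bnc_adapter from where it was at the start of the episode above 0.03 m).
It also fails if it takes over 69 s, if anything falls off the work surface, if the arm or the gripper's body presses on something with over 40 N, if the wrist force passes 120 N, or if a joint passes its speed limit or range.

## Working session

There is one attempt and no reset: what is moved stays moved. The work goes in short steps, Python scripts to look and compute and a shell command to move; the robot and the scene stay as the last step left them, time stands still between calls to the robot, and variables do not carry over. Pictures are saved under pics/ and viewed, at most 11 in all, crops included, and the job is handed in when it is done.

```bash
mkdir -p pics; ls; python3 - <<'E'
from station import status, viewer, r
import cv2, numpy as np
o=status.get_obs(); print(o['time'],o['ee_pos'],np.round(o['ee_rot'],3).tolist(),o['width'])
ims=[]
for c in ('scene','side'):
    im=viewer.capture(c); cv2.imwrite(f'pics/{c}0.png',im[:,:,::-1])
    k=viewer.calibration(c); print(c,np.round(k['origin'],3))
    for t in ['jig','jig_mouth','jig_stop','jig_hole','cover_hinge','cover_edge','cover_hole','card','pin','pin_block','pin_tip','relay','terminal_block','bearing','bnc_adapter']:
        d=viewer.spot_point(t,c)
        print(t,[(np.round(x['at'],3).tolist(),round(x['score'],2)) for x in d[:2]])
E
```

```text
pics
0.0 [ 0.1595134  -0.49987632  0.23081885] [[0.953, 0.304, -0.0], [0.304, -0.953, 0.001], [0.0, -0.001, -1.0]] 0.08546986025579556
scene [ 0.423 -0.301  0.832]
jig [([0.604, -0.003, -0.002], 0.59)]
jig_mouth []
jig_stop [([0.64, -0.012, 0.01], 0.77), ([0.493, -0.111, 0.004], 0.61)]
jig_hole [([0.581, 0.058, 0.023], 0.65)]
cover_hinge [([0.656, -0.014, 0.027], 0.69)]
cover_edge [([0.643, -0.013, 0.13], 0.84)]
cover_hole [([0.657, 0.046, 0.114], 0.92)]
card [([0.468, 0.206, -0.003], 0.63), ([0.642, 0.204, 0.008], 0.27)]
pin [([0.644, 0.209, 0.034], 0.68)]
pin_block [([0.643, 0.206, 0.0], 0.57)]
pin_tip [([0.643, 0.209, 0.005], 0.64)]
relay [([0.492, -0.107, 0.005], 0.98)]
terminal_block [([0.721, 0.301, 0.0], 0.65)]
bearing [([0.539, 0.308, 0.002], 0.87)]
bnc_adapter [([0.395, -0.115, -0.005], 0.85)]
side [ 0.286 -0.483  0.614]
jig []
jig_mouth [([0.549, 0.002, 0.009], 0.55)]
jig_stop [([0.638, -0.014, 0.009], 0.83)]
jig_hole [([0.586, 0.058, 0.024], 0.61)]
cover_hinge [([0.659, -0.016, 0.029], 0.69), ([0.605, -0.007, -0.001], 0.68)]
cover_edge [([0.645, -0.019, 0.132], 0.9)]
cover_hole [([0.653, 0.044, 0.11], 0.96)]
card [([0.467, 0.207, 0.0], 0.82)]
pin [([0.649, 0.208, 0.034], 0.43), ([0.64, 0.203, -0.005], 0.4)]
pin_block [([0.639, 0.206, -0.001], 0.96)]
pin_tip [([0.641, 0.206, 0.006], 0.74), ([0.638, -0.012, 0.007], 0.68)]
relay [([0.496, -0.11, -0.001], 0.58)]
terminal_block [([0.725, 0.302, -0.002], 0.49)]
bearing [([0.539, 0.308, -0.003], 0.46)]
bnc_adapter [([0.393, -0.113, -0.003], 0.68)]
```

View pics/scene0.png

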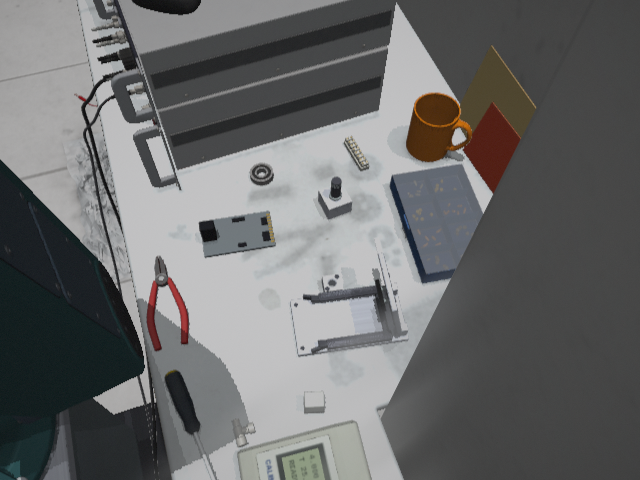

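View pics/side0.png

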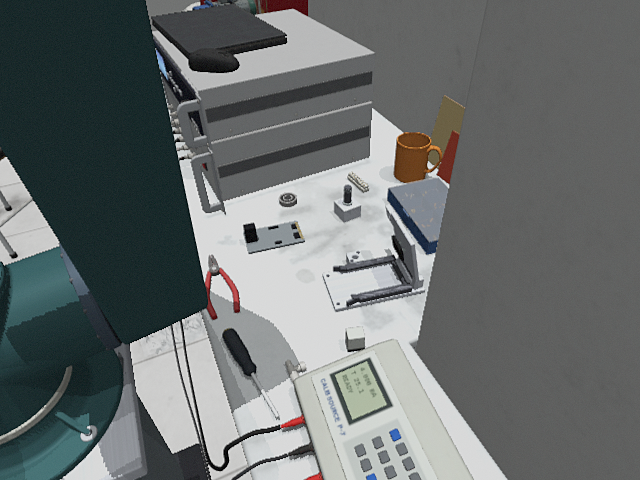

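The scene view shows the card (grip block at 207,230, contacts at 270,228), the pin block at (335,200) and the jig at (350,315) with its cover nearly upright. Both views agree with the network points. Next I compute the yaws.

```bash
cat > h.py <<'E'
from station import status, viewer, r
import cv2, numpy as np
def cam(c,o=None):
    k=viewer.calibration(c)
    if 'origin' in k: return k,np.array(k['origin']),np.array(k['rotation'])
    T=np.array(k['tool_from_camera']); R=np.array(o['ee_rot'])
    return k,R@T[:3,3]+np.array(o['ee_pos']),R@T[:3,:3]
def bp(c,uv,z,o=None):
    k,p,R=cam(c,o); uv=np.atleast_2d(uv).astype(float)
    d=np.c_[(uv[:,0]-k['cx'])/k['fx'],(uv[:,1]-k['cy'])/k['fy'],np.ones(len(uv))]@R.T
    return (p+d*((z-p[2])/d[:,2])[:,None])[:,:2]
def proj(c,X,o=None):
    k,p,R=cam(c,o); q=(np.atleast_2d(X)-p)@R
    return np.c_[q[:,0]/q[:,2]*k['fx']+k['cx'],q[:,1]/q[:,2]*k['fy']+k['cy']]
def fit(A,B): # 2D rigid: B=R A+t -> yaw deg, t
    A,B=np.array(A),np.array(B);a,b=A-A.mean(0),B-B.mean(0)
    y=np.arctan2((a[:,0]*b[:,1]-a[:,1]*b[:,0]).sum(),(a*b).sum())
    R=np.array([[np.cos(y),-np.sin(y)],[np.sin(y),np.cos(y)]]);t=B.mean(0)-R@A.mean(0)
    return np.degrees(y),t,np.linalg.norm(A@R.T+t-B,axis=1)
def rect(m,c,z,o=None):
    cs,_=cv2.findContours(m.astype(np.uint8),0,2); q=max(cs,key=cv2.contourArea)[:,0]
    return cv2.minAreaRect((bp(c,q,z,o)*1000).astype(np.float32))
E
python3 - <<'E'
from h import *
J={'stop':(.035,0),'hole':(-.03,.06),'hinge':(.055,0),'mouth':(-.055,0),'o':(0,0)}
A=[J[k] for k in ('o','stop','stop','hole','hole','hinge','hinge','mouth')]
B=[(.604,-.003),(.64,-.012),(.638,-.014),(.581,.058),(.586,.058),(.656,-.014),(.659,-.016),(.549,.002)]
print(fit(A,B))
for c in ('scene','side'):
    viewer.capture(c); d=viewer.cut_out('card',c)
    print(c,d[0]['score'],rect(d[0]['mask'],c,.006))
    p=cv2.approxPolyDP(cv2.convexHull(np.argwhere(d[0]['mask'])[:,::-1].astype(np.int32)),3,True)[:,0]; print(p.tolist(),np.round(bp(c,p,.006),3).tolist())
print(viewer.calibration('wrist'))
E
```

```text
(np.float64(-9.317464301531906), array([ 0.60367863, -0.00611162]), array([0.00312817, 0.00179688, 0.00223228, 0.00278909, 0.00221177,
       0.00220163, 0.00143658, 0.00089022]))
scene 0.89 ((466.1212158203125, 204.50177001953125), (73.5822525024414, 123.179931640625), 83.76634216308594)
[[274, 243], [207, 256], [199, 222], [268, 211]] [[0.521, 0.166], [0.408, 0.177], [0.411, 0.246], [0.53, 0.231]]
side 0.92 ((466.92413330078125, 210.17149353027344), (95.69153594970703, 120.14127349853516), 83.01068878173828)
[[304, 240], [250, 253], [244, 225], [296, 221]] [[0.52, 0.16], [0.406, 0.171], [0.42, 0.263], [0.528, 0.226]]
{'fx': 400.22020685829006, 'fy': 400.22020685829006, 'cx': 315.08892516746437, 'cy': 244.96827653280482, 'tool_from_camera': array([[ 1.20232187e-03, -9.59155643e-01, -2.82876311e-01,
         7.25896734e-02],
       [ 9.99999012e-01,  9.47376722e-04,  1.03804717e-03,
        -8.19165652e-04],
       [-7.27658370e-04, -2.82877280e-01,  9.59155835e-01,
        -1.43136317e-01],
       [ 0.00000000e+00,  0.00000000e+00,  0.00000000e+00,
         1.00000000e+00]])}
```

```bash

python3 -m pendant '{"dp":[[0.014,0.04,0],[0.028,0.08,0],[0.042,0.115,0],[0.056,0.153,0],[0.07,0.191,0],[0.084,0.23,0],[0.098,0.268,0],[0.112,0.306,0]],"spin":[-3,-6,-9,-12,-15,-18,-21,-24],"hand":[1,1,1,1,1,1,1,1]}' 60
python3 -m pendant '{"dp":[[0.014,0.038,0],[0.028,0.076,0],[0.042,0.115,0],[0.056,0.153,0],[0.07,0.191,0],[0.084,0.23,0],[0.098,0.268,0],[0.112,0.306,0]],"spin":[0,0,0,0,0,0,0,0],"hand":[1,1,1,1,1,1,1,1]}' 60
python3 -m pendant '{"dp":[[0.014,0.038,-0.01],[0.028,0.076,-0.03],[0.036,0.1,-0.06],[0.036,0.1,-0.08],[0.036,0.1,-0.08],[0.036,0.1,-0.08],[0.036,0.1,-0.08],[0.036,0.1,-0.08]],"spin":[0,0,0,0,0,0,0,0],"hand":[1,1,1,0.6,0.6,0.6,0.6,0.6]}' 60
python3 - <<'E'
from h import *
o=status.get_obs(); print(o['time'],o['ee_pos'],np.degrees(np.arctan2(o['ee_rot'][1][0],o['ee_rot'][0][0])))
im=viewer.capture('wrist'); cv2.imwrite('pics/w1.png',im[:,:,::-1])
d=viewer.cut_out('card','wrist'); print([(x['score'],rect(x['mask'],'wrist',.006,o)) for x in d[:1]])
for t in ('card',): print([(np.round(x['at'],4),x['score']) for x in viewer.spot_point(t,'wrist')])
E
```

```text
time: 2.47
ee_pos: [0.2715, -0.1924, 0.2314]
ee_rot: [[0.994, -0.113, 0.001], [-0.113, -0.994, -0.0], [0.001, 0.0, -1.0]]
ft_force: [1.1, 0.5, -0.6]
width: 0.0852
finger_force: 0.0
time: 3.13
ee_pos: [0.3719, 0.0604, 0.2315]
ee_rot: [[0.998, -0.068, 0.002], [-0.068, -0.997, 0.022], [0.0, -0.022, -1.0]]
ft_force: [0.6, -0.3, 0.9]
width: 0.085
finger_force: 0.0
time: 3.8
ee_pos: [0.4049, 0.0813, 0.1524]
ee_rot: [[0.999, -0.035, 0.001], [-0.035, -0.998, 0.052], [-0.001, -0.052, -0.999]]
ft_force: [0.2, -0.1, -0.0]
width: 0.0512
finger_force: 0.0
3.8 [0.40488446 0.08134535 0.15239601] -2.033946088083124
[(0.76, ((461.05926513671875, 204.1184539794922), (72.27397918701172, 132.63394165039062), 82.0975112915039))]
[(array([0.4673, 0.205 , 0.002 ]), 0.7)]
```

View pics/w1.png

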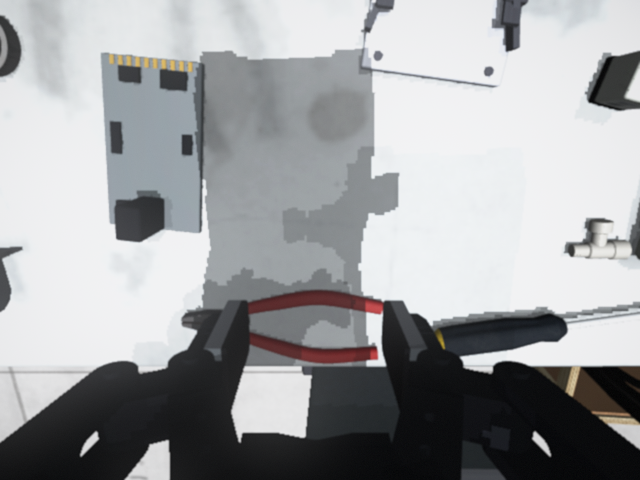

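The wrist view shows the card at (155,145), with its grip block at (140,218). The arm stopped short of the commanded y and tilted, so I check the joints.

```bash
python3 - <<'E'
from h import *
o=status.get_obs(); print(o['time'],np.round(o['joints'],3),np.round(o['qvel'],3),np.round(o['joint_torque'],2), o['ft_force'])
E
```

```text
3.95 [-0.036  0.112 -0.468  0.991  0.052  3.141] [ 0.001 -0.003 -0.001  0.     0.001  0.   ] [-3.000e-02 -4.550e+01  3.503e+01 -9.000e-02  1.900e-01  0.000e+00] [-0.53756481 -0.96170536 -0.51037741]
```

Joint 6 is at its limit, so I use the half-turn equivalent grasp and spin +180°.

```bash

python3 -m pendant '{"dp":[[0,0,0],[0,0,0],[0,0,0],[0,0,0],[0,0,0],[0,0,0],[0,0,0],[0,0,0]],"spin":[7,14,21,28,35,42,49,56],"hand":[0.6,0.6,0.6,0.6,0.6,0.6,0.6,0.6]}' 60
python3 -m pendant '{"dp":[[0,0,0],[0,0,0],[0,0,0],[0,0,0],[0,0,0],[0,0,0],[0,0,0],[0,0,0]],"spin":[7,14,21,28,35,42,49,56],"hand":[0.6,0.6,0.6,0.6,0.6,0.6,0.6,0.6]}' 60
python3 -m pendant '{"dp":[[0,0,0],[0,0,0],[0,0,0],[0,0,0],[0,0,0],[0,0,0],[0,0,0],[0,0,0]],"spin":[7,14,21,28,35,42,49,56],"hand":[0.6,0.6,0.6,0.6,0.6,0.6,0.6,0.6]}' 60
python3 - <<'E'
from h import *
o=status.get_obs(); print(o['joints'])
E
```

```text
time: 4.62
ee_pos: [0.405, 0.0814, 0.1529]
ee_rot: [[0.583, 0.811, -0.042], [0.812, -0.582, 0.029], [-0.0, -0.051, -0.999]]
ft_force: [-0.4, -0.3, -0.1]
width: 0.0516
finger_force: 0.0
time: 5.28
ee_pos: [0.405, 0.0815, 0.1529]
ee_rot: [[-0.348, 0.936, -0.047], [0.938, 0.347, -0.019], [-0.001, -0.051, -0.999]]
ft_force: [0.6, 0.3, -1.1]
width: 0.0508
finger_force: 0.0
time: 5.95
ee_pos: [0.405, 0.0815, 0.1529]
ee_rot: [[-0.972, 0.236, -0.01], [0.236, 0.97, -0.051], [-0.002, -0.052, -0.999]]
ft_force: [1.1, -0.1, 0.1]
width: 0.0511
finger_force: 0.0
[ 0.03592524  0.12964904 -0.44648267  1.00681335 -0.05019104  0.27470069]
```

```bash

python3 -m pendant '{"dp":[[0,0,0],[0,0,0],[0,0,0],[0,0,0],[0,0,0],[0,0,0],[0,0,0],[0,0,0]],"spin":[7.1,14.2,21.3,28.4,35.5,42.6,49.7,56.8],"hand":[0.6,0.6,0.6,0.6,0.6,0.6,0.6,0.6]}' 60 >/dev/null
python3 -m pendant '{"dp":[[0,0,0],[0,0,0],[0,0,0],[0,0,0],[0,0,0],[0,0,0],[0,0,0],[0,0,0]],"spin":[7.1,14.2,21.3,28.4,35.5,42.6,49.7,56.8],"hand":[0.6,0.6,0.6,0.6,0.6,0.6,0.6,0.6]}' 60 >/dev/null
python3 -m pendant '{"dp":[[0,0,0],[0,0,0],[0,0,0],[0,0,0],[0,0,0],[0,0,0],[0,0,0],[0,0,0]],"spin":[7.1,14.2,21.3,28.4,35.5,42.6,49.7,56.8],"hand":[0.6,0.6,0.6,0.6,0.6,0.6,0.6,0.6]}' 60 >/dev/null
python3 -m pendant '{"dp":[[0,0,0],[0,0,0],[0,0,0],[0,-0.03,0],[0,-0.06,0],[0,-0.09,0],[0,-0.09,0],[0,-0.09,0]],"spin":[7.1,14.2,21.3,24,24,24,24,24],"hand":[0.6,0.6,0.6,0.6,0.6,0.6,0.6,0.6]}' 60
python3 - <<'E'
from h import *
o=status.get_obs(); print(o['joints'])
E
```

```text
time: 8.62
ee_pos: [0.4078, 0.071, 0.1524]
ee_rot: [[0.999, -0.04, -0.001], [-0.04, -0.999, 0.021], [-0.001, -0.021, -1.0]]
ft_force: [-0.2, -0.2, -0.7]
width: 0.0511
finger_force: 0.0
[-0.03956549  0.11739669 -0.46195441  0.99278937  0.02061451 -3.14100485]
```

```bash

python3 -m pendant '{"dp":[[0,-0.02,0],[0,-0.04,0],[0,-0.06,0],[0,-0.07,0],[0,-0.07,0],[0,-0.07,0],[0,-0.07,0],[0,-0.07,0]],"spin":[0,0,0,0,0,0,0,0],"hand":[0.6,0.6,0.6,0.6,0.6,0.6,0.6,0.6]}' 60
```

```text
time: 9.28
ee_pos: [0.4113, 0.0428, 0.1523]
ee_rot: [[0.996, -0.087, -0.003], [-0.088, -0.996, -0.01], [-0.002, 0.011, -1.0]]
ft_force: [0.2, -0.4, 0.1]
width: 0.0513
finger_force: 0.0
```

```bash

python3 -m pendant '{"dp":[[0,0.01,0],[0,0.03,0],[0,0.05,0],[0,0.07,0],[0,0.09,0],[0,0.11,0],[0,0.13,0],[0,0.15,0]],"spin":[-7.1,-14.2,-21.3,-28.4,-35.5,-42.6,-49.7,-56.8],"hand":[0.6,0.6,0.6,0.6,0.6,0.6,0.6,0.6]}' 60 >/dev/null
python3 -m pendant '{"dp":[[0.003,0.017,0],[0.006,0.017,0],[0.008,0.017,0],[0.008,0.017,0],[0.008,0.017,0],[0.008,0.017,0],[0.008,0.017,0],[0.008,0.017,0]],"spin":[-7.1,-14.2,-21.3,-28.4,-35.5,-42.6,-49.7,-56.8],"hand":[0.6,0.6,0.6,0.6,0.6,0.6,0.6,0.6]}' 60 >/dev/null
python3 -m pendant '{"dp":[[0,0,0],[0,0,0],[0,0,0],[0,0,0],[0,0,0],[0,0,0],[0,0,0],[0,0,0]],"spin":[-7.1,-14.2,-21.3,-28.4,-35.5,-42.6,-49.7,-56.8],"hand":[0.6,0.6,0.6,0.6,0.6,0.6,0.6,0.6]}' 60 >/dev/null
python3 -m pendant '{"dp":[[0,0,0],[0,0,0],[0,0,0],[0,0,0],[0,0,0],[0,0,0],[0,0,0],[0,0,0]],"spin":[-7.1,-10.4,-10.4,-10.4,-10.4,-10.4,-10.4,-10.4],"hand":[0.6,0.6,0.6,0.6,0.6,0.6,0.6,0.6]}' 60
python3 - <<'E'
from h import *
o=status.get_obs(); print(o['joints'],np.degrees(np.arctan2(o['ee_rot'][1][0],o['ee_rot'][0][0])))
im=viewer.capture('wrist'); cv2.imwrite('pics/w2.png',im[:,:,::-1])
d=viewer.cut_out('card','wrist'); print([(x['score'],rect(x['mask'],'wrist',.006,o)) for x in d[:1]])
for t in ('card',): print([(np.round(x['at'],4),x['score']) for x in viewer.spot_point(t,'wrist')])
E
```

```text
time: 11.95
ee_pos: [0.4193, 0.2097, 0.1522]
ee_rot: [[-0.995, 0.101, 0.003], [0.101, 0.995, 0.01], [-0.002, 0.011, -1.0]]
ft_force: [0.0, -0.5, 1.0]
width: 0.0515
finger_force: 0.0
[ 0.28404896  0.20406513 -0.35179976  1.00881227  0.00901212  0.38507705] 174.2123990642147
[(0.91, ((466.0066833496094, 205.5889129638672), (70.07406616210938, 121.39501190185547), 82.72112274169922))]
[(array([0.4705, 0.2057, 0.0021]), 0.82)]
```

View pics/w2.png

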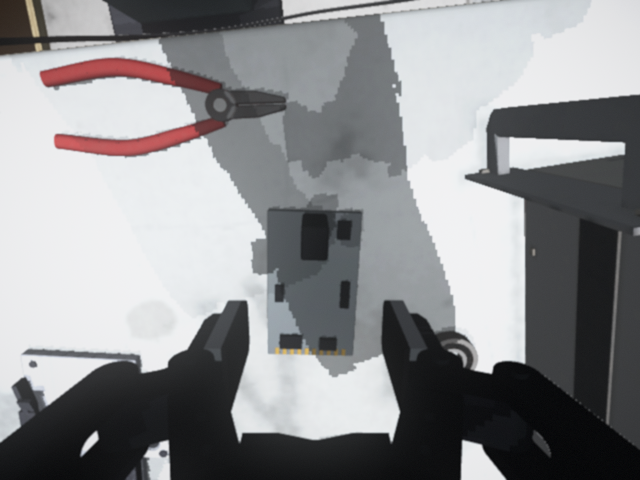

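The wrist view shows the card centred between the fingers, with its block at (315,237) and contacts at (310,352). The rectangle measures 70x121 mm, as it should. I descend and grasp.

```bash

python3 -m pendant '{"dp":[[0,0.002,-0.035],[0,0.002,-0.07],[0,0.002,-0.105],[0,0.002,-0.136],[0,0.002,-0.136],[0,0.002,-0.136],[0,0.002,-0.136],[0,0.002,-0.136]],"spin":[-1.5,-1.5,-1.5,-1.5,-1.5,-1.5,-1.5,-1.5],"hand":[0.6,0.6,0.6,0.6,0.6,0.6,0.4,0.1]}' 60
python3 -m pendant '{"dp":[[0,0,0],[0,0,0],[0,0,0],[0,0,0],[0,0,0],[0,0,0.02],[0,0,0.05],[0,0,0.06]],"spin":[0,0,0,0,0,0,0,0],"hand":[0,0,0,0,0,0,0,0]}' 60
python3 - <<'E'
from h import *
o=status.get_obs(); print(np.degrees(np.arctan2(o['ee_rot'][1][0],o['ee_rot'][0][0])))
im=viewer.capture('wrist'); cv2.imwrite('pics/w3.png',im[:,:,::-1])
d=viewer.cut_out('card','wrist'); print([(x['score'],rect(x['mask'],'wrist',o['ee_pos'][2]-.016+.006,o)) for x in d[:1]])
print([(np.round(x['at'],4),x['score']) for x in viewer.spot_point('card','wrist')])
viewer.capture('side')
print([(np.round(x['at'],4),x['score']) for x in viewer.spot_point('card','side')])
E
```

```text
time: 12.77
ee_pos: [0.4205, 0.2121, 0.0181]
ee_rot: [[-0.992, 0.127, 0.006], [0.127, 0.992, 0.011], [-0.005, 0.012, -1.0]]
ft_force: [0.4, -0.0, 0.5]
width: 0.0276
finger_force: 0.0
time: 13.43
ee_pos: [0.4206, 0.2121, 0.0802]
ee_rot: [[-0.992, 0.127, 0.008], [0.127, 0.992, 0.012], [-0.006, 0.012, -1.0]]
ft_force: [0.8, -0.4, -0.8]
width: 0.0169
finger_force: 59.2
172.67966161131605
[(0.56, ((446.31097412109375, 209.6139678955078), (69.52926635742188, 83.62674713134766), 81.7624740600586))]
[(array([0.4671, 0.2057, 0.0651]), 0.83)]
[(array([0.4616, 0.2064, 0.06  ]), 0.6), (array([ 0.3924, -0.1143, -0.0053]), 0.51)]
```

View pics/w3.png

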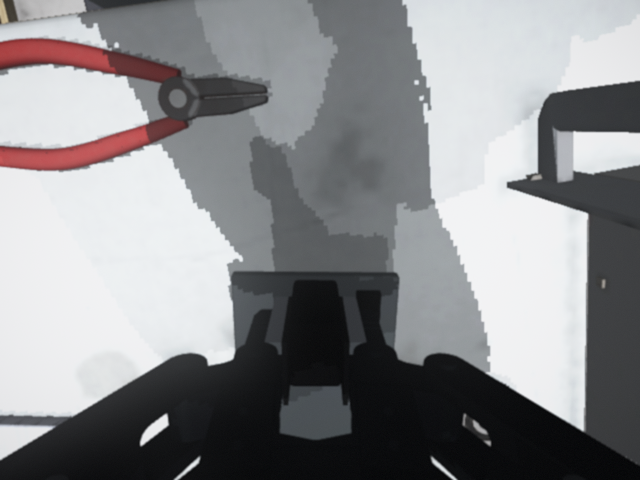

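The card is gripped and level, with its rear edge at row 272. I carry it in front of the mouth and re-measure the jig.

```bash

python3 -m pendant '{"dp":[[-0.003,-0.03,0],[-0.006,-0.06,0],[-0.009,-0.09,0],[-0.012,-0.12,0],[-0.014,-0.15,0],[-0.016,-0.185,0],[-0.016,-0.185,0],[-0.016,-0.185,0]],"spin":[-0.5,-1,-1.5,-2,-2,-2,-2,-2],"hand":[0,0,0,0,0,0,0,0]}' 60
python3 - <<'E'
from h import *
J={'jig_stop':(.035,0),'jig_hole':(-.03,.06),'cover_hinge':(.055,0),'jig_mouth':(-.055,0),'jig':(0,0)}
A=[J['jig_'+k] if 'jig_'+k in J else J['cover_hinge'] if k=='hinge' else (0,0) for k in ('o','stop','stop','hole','hole','hinge','hinge','mouth')]
B=[(.604,-.003),(.64,-.012),(.638,-.014),(.581,.058),(.586,.058),(.656,-.014),(.659,-.016),(.549,.002)]
o=status.get_obs()
for c in ('scene','side'):
    im=viewer.capture(c); cv2.imwrite(f'pics/{c}1.png',im[:,:,::-1])
    for t in J:
        for x in viewer.spot_point(t,c)[:2]:
            if np.hypot(*(np.array(x['at'][:2])-(.604,-.006)))<.11: A.append(J[t]);B.append(x['at'][:2]);print(c,t,np.round(x['at'],4),x['score'])
    print([(np.round(x['at'],4),x['score']) for x in viewer.spot_point('card',c)[:1]])
y,t,res=fit(A,B);print(y,t,np.round(res,4))
k=res<.006; print(fit(np.array(A)[k],np.array(B)[k])[:2])
# outline check on picture
im=cv2.imread('pics/scene1.png')
R=lambda p:t+np.array([[np.cos(np.radians(y)),-np.sin(np.radians(y))],[np.sin(np.radians(y)),np.cos(np.radians(y))]])@p
q=[np.r_[R(np.array(p)),.01] for p in [(-.1,-.046),(.072,-.046),(.072,.046),(-.1,.046)]]
im2=cv2.resize(im,None,fx=4,fy=4,interpolation=2)
cv2.polylines(im2,[np.int32((proj('scene',q)+.5)*4)],True,(0,0,255),1)
qh=np.r_[R(np.array((-.03,.06))),.022]; cv2.drawMarker(im2,tuple(int(v) for v in (proj('scene',qh)[0]+.5)*4),(0,255,0),0,10)
cv2.imwrite('pics/chk.png',im2[900:1480,960:1720])
print(status.get_obs()['ee_pos'])
E
```

```text
time: 14.35
ee_pos: [0.4028, 0.0253, 0.0755]
ee_rot: [[-0.986, 0.166, 0.003], [0.166, 0.986, 0.01], [-0.001, 0.011, -1.0]]
ft_force: [0.3, 0.9, -0.9]
width: 0.0172
finger_force: 59.3
scene jig_stop [ 0.6434 -0.0103  0.0097] 0.94
scene cover_hinge [ 0.6593 -0.011   0.0291] 0.77
scene jig_mouth [0.5543 0.002  0.0042] 0.86
scene jig [ 6.035e-01 -4.400e-03  5.000e-04] 0.81
[(array([0.4501, 0.018 , 0.0562]), 0.81)]
side jig_stop [ 0.6367 -0.0119  0.0049] 0.69
side jig_hole [0.5828 0.058  0.0241] 0.76
side cover_hinge [ 0.6596 -0.0162  0.0279] 0.57
side cover_hinge [0.5828 0.0613 0.0281] 0.48
side jig_mouth [0.5536 0.0012 0.0115] 0.63
side jig_mouth [ 0.6614 -0.0182  0.0249] 0.61
side jig [ 0.6054 -0.0078 -0.0018] 0.77
[(array([0.4484, 0.0243, 0.0595]), 0.65)]
-1.98665503907918 [ 0.60761174 -0.00392378] [0.0037 0.0073 0.01   0.0016 0.0064 0.0105 0.0108 0.0054 0.0052 0.0061
 0.0043 0.0041 0.009  0.0032 0.0108 0.1043 0.0034 0.11   0.0045]
(np.float64(-6.6203977084766095), array([ 0.60576646, -0.00504501]))
[0.40331614 0.02673837 0.07628191]
```

View pics/chk.png

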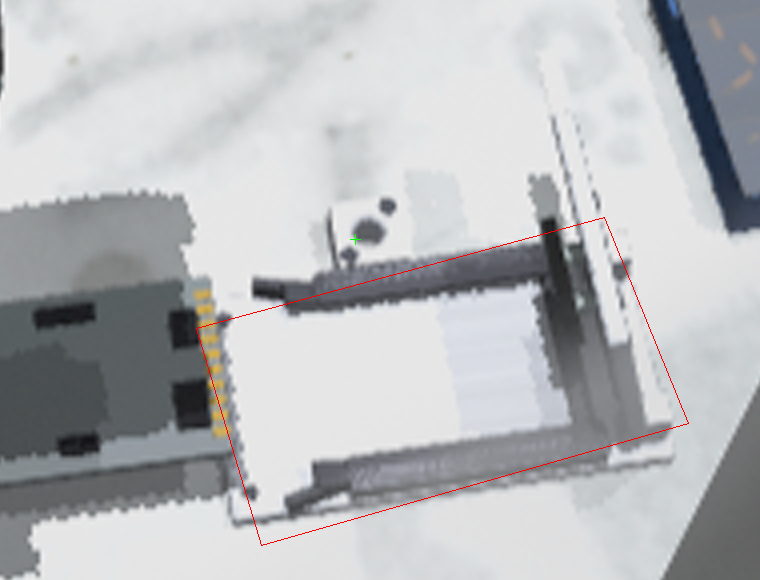

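The overlay shows that outliers skewed the fit. The plate's near corner is really at crop (234,513), its right corner at about (670,450) and the hole at (370,232). I refit without the outliers and add these pixels.

```bash
python3 - <<'E'
from h import *
S,H,G,M,O=(.035,0),(-.03,.06),(.055,0),(-.055,0),(0,0)
A=[O,S,S,H,H,G,G,M, S,G,M,O,S,H,G,M,O]
B=[(.604,-.003),(.64,-.012),(.638,-.014),(.581,.058),(.586,.058),(.656,-.014),(.659,-.016),(.549,.002),
(.6434,-.0103),(.6593,-.011),(.5543,.002),(.6035,-.0044),(.6367,-.0119),(.5828,.058),(.6596,-.0162),(.5536,.0012),(.6054,-.0078)]
y,t,res=fit(A,B);print(y,t,res.mean())
px=lambda x,y:((960+x)/4-.5,(900+y)/4-.5)
print('hole px',bp('scene',px(370,232),.022),'corners',bp('scene',[px(234,513),px(668,452)],.010))
def R(p): a=np.radians(y); return t+np.array([[np.cos(a),-np.sin(a)],[np.sin(a),np.cos(a)]])@np.array(p)
print('pred hole',R(H),'corners',R((-.1,-.046)),R((.072,-.046)))
im=cv2.resize(cv2.imread('pics/scene1.png'),None,fx=4,fy=4,interpolation=2)
for P,z in (([(-.1,-.046),(.072,-.046),(.072,.046),(-.1,.046)],.01),):
    cv2.polylines(im,[np.int32((proj('scene',[np.r_[R(p),z] for p in P])+.5)*4)],True,(0,0,255),1)
th=np.linspace(0,6.28,20); cv2.polylines(im,[np.int32((proj('scene',[np.r_[R((-.03+.006*np.cos(a),.06+.006*np.sin(a))),.022] for a in th])+.5)*4)],True,(0,255,0),1)
cv2.imwrite('pics/chk2.png',im[900:1480,960:1720])
E
```

```text
-8.539115531884446 [ 0.60476687 -0.00610669] 0.002533475189385253
hole px [[0.58611148 0.05826751]] corners [[ 0.50016739 -0.03116029]
 [ 0.66578563 -0.06070691]]
pred hole [0.5840085  0.05768273] corners [ 0.4990451  -0.03674831] [ 0.66913844 -0.06228766]
```

View pics/chk2.png

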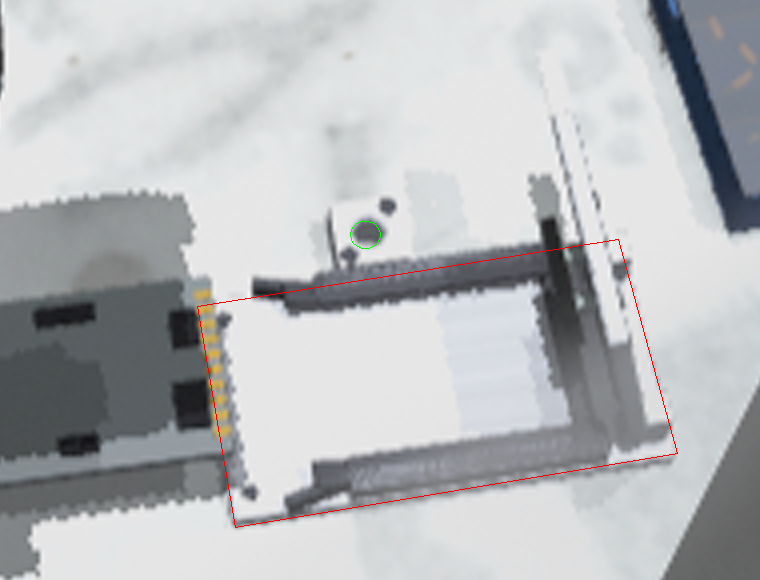

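The overlay fits now: jig origin (0.605,-0.006), yaw about -8.7°. I lower the card onto the bare plate height and start sliding.

```bash

python3 -m pendant '{"dp":[[0,-0.001,-0.02],[0,-0.001,-0.04],[0,-0.001,-0.048],[0,-0.001,-0.048],[0,-0.001,-0.048],[0,-0.001,-0.048],[0,-0.001,-0.048],[0,-0.001,-0.048]],"spin":[0.6,0.6,0.6,0.6,0.6,0.6,0.6,0.6],"hand":[0,0,0,0,0,0,0,0]}' 60
python3 -m pendant '{"dp":[[0.006,-0.0009,0],[0.012,-0.0018,0],[0.018,-0.0028,0],[0.024,-0.0037,0],[0.030,-0.0046,0],[0.036,-0.0056,0],[0.042,-0.0065,0],[0.044,-0.0068,0]],"spin":[0,0,0,0,0,0,0,0],"hand":[0,0,0,0,0,0,0,0]}' 60
python3 - <<'E'
from h import *
o=status.get_obs(); print(o['ee_pos'],o['ft_force'],o['torque'],180-np.degrees(np.arctan2(o['ee_rot'][1][0],o['ee_rot'][0][0])))
im=viewer.capture('scene')
cv2.imwrite('pics/s2.png',cv2.resize(im[210:370,230:440],None,fx=3.8,fy=3.7,interpolation=2)[:,:,::-1])
E
```

```text
time: 15.72
ee_pos: [0.4037, 0.0256, 0.0289]
ee_rot: [[-0.988, 0.152, 0.005], [0.152, 0.988, 0.01], [-0.003, 0.011, -1.0]]
ft_force: [0.0, -0.3, -1.9]
width: 0.0171
finger_force: 59.2
time: 16.38
ee_pos: [0.4484, 0.0187, 0.0282]
ee_rot: [[-0.988, 0.152, 0.004], [0.152, 0.988, 0.01], [-0.003, 0.011, -1.0]]
ft_force: [-0.4, -0.6, -1.4]
width: 0.0171
finger_force: 59.1
[0.44838783 0.01866917 0.02821767] [-0.43691951 -0.61204577 -1.43131653] [-0.02298687  0.14588395  0.01128658] 8.734777011221581
```

View pics/s2.png

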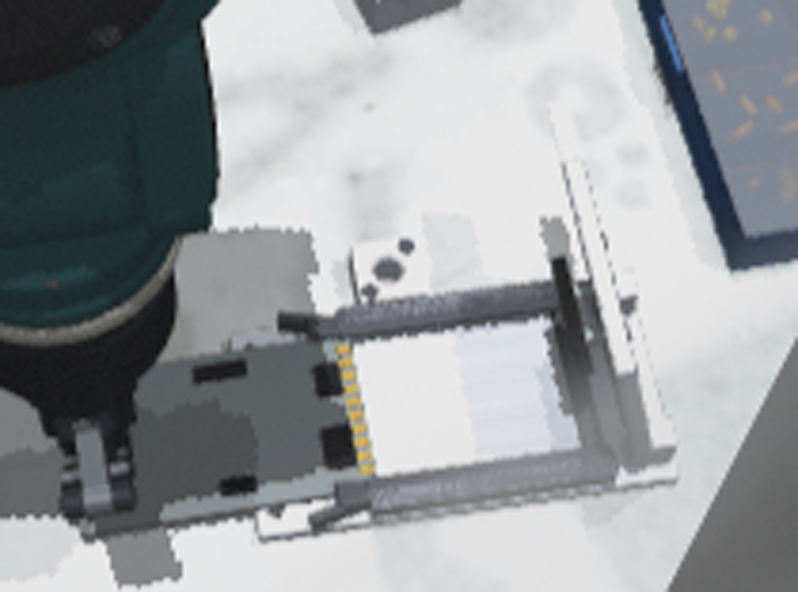

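The leading edge (360,410 in the crop) is centred between the lips at the mouth, with no contact force. I slide on.

```bash

python3 -m pendant '{"dp":[[0.006,-0.0009,0],[0.012,-0.0018,0],[0.018,-0.0028,0],[0.024,-0.0037,0],[0.030,-0.0046,0],[0.036,-0.0056,0],[0.040,-0.0062,0],[0.040,-0.0062,0]],"spin":[0,0,0,0,0,0,0,0],"hand":[0,0,0,0,0,0,0,0]}' 60
python3 -m pendant '{"dp":[[0.006,-0.0009,0],[0.012,-0.0018,0],[0.018,-0.0028,0],[0.024,-0.0037,0],[0.030,-0.0046,0],[0.036,-0.0056,0],[0.038,-0.0059,0],[0.038,-0.0059,0]],"spin":[0,0,0,0,0,0,0,0],"hand":[0,0,0,0,0,0,0,0]}' 60
```

```text
time: 17.1
ee_pos: [0.4883, 0.0125, 0.0282]
ee_rot: [[-0.988, 0.152, 0.005], [0.152, 0.988, 0.01], [-0.003, 0.011, -1.0]]
ft_force: [-0.2, -0.1, -1.6]
width: 0.017
finger_force: 59.2
time: 17.77
ee_pos: [0.5263, 0.0065, 0.0284]
ee_rot: [[-0.988, 0.152, 0.005], [0.152, 0.988, 0.01], [-0.003, 0.011, -1.0]]
ft_force: [2.5, -1.5, 1.0]
width: 0.017
finger_force: 59.5
```

```bash

python3 -m pendant '{"dp":[[0.002,-0.0003,0],[0.004,-0.0006,0],[0.006,-0.0009,0],[0.008,-0.0012,0],[0.009,-0.0014,0],[0.010,-0.0015,0],[0.010,-0.0015,0],[0.010,-0.0015,0]],"spin":[0,0,0,0,0,0,0,0],"hand":[0,0,0,0,0,0,0,0]}' 60
python3 - <<'E'
from h import *
for c in ('scene','side'):
    im=viewer.capture(c)
    if c=='scene': cv2.imwrite('pics/s3.png',cv2.resize(im[210:370,230:440],None,fx=3.8,fy=3.7,interpolation=2)[:,:,::-1])
    for t in ('card','cover_edge','cover_hole'): print(c,t,[(np.round(x['at'],4),x['score']) for x in viewer.spot_point(t,c)[:1]])
E
```

```text
time: 18.43
ee_pos: [0.5328, 0.0057, 0.0282]
ee_rot: [[-0.988, 0.152, -0.0], [0.152, 0.988, 0.01], [0.002, 0.01, -1.0]]
ft_force: [-14.7, 2.3, 16.7]
width: 0.0169
finger_force: 61.8
scene card [(array([ 0.5793, -0.0051,  0.0062]), 0.8)]
scene cover_edge [(array([ 0.6425, -0.0119,  0.1324]), 0.63)]
scene cover_hole [(array([0.6582, 0.0504, 0.1107]), 0.7)]
side card [(array([ 5.756e-01, -3.000e-04,  1.240e-02]), 0.9)]
side cover_edge [(array([ 0.6456, -0.0157,  0.1315]), 0.72)]
side cover_hole [(array([0.6563, 0.0462, 0.1102]), 0.78)]
```

The card meets the stop (−15 N at x=0.533, where 0.534 was expected). I release, lift, and close the fingers for the cover.

```bash

python3 -m pendant '{"dp":[[0,0,0],[0,0,0],[0,0,0],[0,0,0],[0,0,0],[0,0,0.03],[0,0,0.07],[0,0,0.11]],"spin":[0,0,0,0,0,0,0,0],"hand":[0.35,0.35,0.35,0.35,0.35,0.35,0.35,0.35]}' 60
python3 -m pendant '{"dp":[[0,0,0.04],[0,0,0.08],[0,0,0.08],[0.04,-0.006,0.08],[0.08,-0.012,0.08],[0.12,-0.018,0.08],[0.15,-0.023,0.08],[0.162,-0.025,0.08]],"spin":[0,0,0,0,0,0,0,0],"hand":[0.35,0.35,0.2,0,0,0,0,0]}' 60
python3 - <<'E'
from h import *
o=status.get_obs(); print(o['joints'])
for c in ('scene','side'):
    im=viewer.capture(c)
    if c=='side': cv2.imwrite('pics/s4.png',im[:,:,::-1])
    for t in ('card','cover_edge','cover_hole'): print(c,t,[(np.round(x['at'],4),x['score']) for x in viewer.spot_point(t,c)[:1]])
E
```

```text
time: 19.5
ee_pos: [0.5345, 0.0054, 0.1392]
ee_rot: [[-0.988, 0.152, 0.002], [0.152, 0.988, 0.011], [-0.0, 0.011, -1.0]]
ft_force: [1.5, -0.5, 1.5]
width: 0.0299
finger_force: 0.0
time: 20.17
ee_pos: [0.7003, -0.0205, 0.2165]
ee_rot: [[-0.988, 0.152, 0.003], [0.152, 0.988, 0.01], [-0.002, 0.011, -1.0]]
ft_force: [1.0, -0.6, -0.3]
width: 0.0001
finger_force: 0.0
[-0.14978486  0.58595814  0.44203918  1.42495736  0.01069151  0.00291824]
scene card [(array([ 0.5807, -0.0047,  0.0064]), 0.8)]
scene cover_edge [(array([ 0.6393, -0.0132,  0.1305]), 0.69)]
scene cover_hole [(array([0.6561, 0.0475, 0.1145]), 0.86)]
side card [(array([0.5785, 0.0029, 0.0109]), 0.74)]
side cover_edge [(array([ 0.6414, -0.0165,  0.1294]), 0.65)]
side cover_hole [(array([0.6553, 0.0457, 0.111 ]), 0.79)]
```

View pics/s4.png

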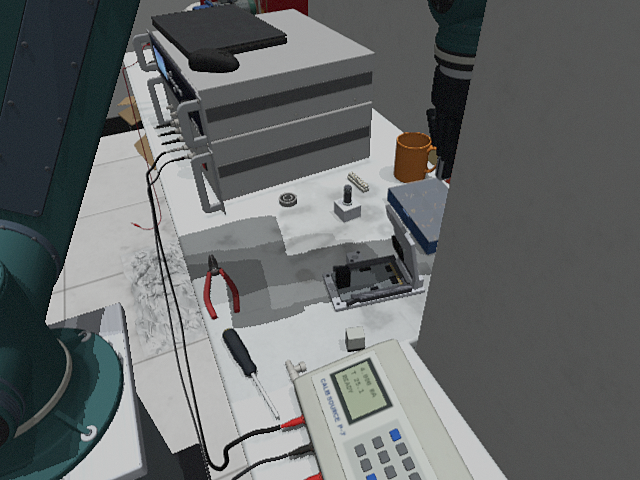

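The card lies in the channel and the fingers are closed behind the cover (θ≈1.37). I go down behind it and approach.

```bash

python3 -m pendant '{"dp":[[0,0,-0.035],[0,0,-0.07],[0,0,-0.105],[0,0,-0.11],[0,0,-0.11],[-0.01,0.0015,-0.11],[-0.02,0.003,-0.11],[-0.025,0.004,-0.11]],"spin":[0,0,0,0,0,0,0,0],"hand":[0,0,0,0,0,0,0,0]}' 60
python3 - <<'E'
from h import *
o=status.get_obs(); d=np.array(o['ee_pos'])-(.6052,-.0058,0); print(d@[.988,-.153,0],d@[.153,.988,0],d[2],o['ft_force'])
E
```

```text
time: 21.23
ee_pos: [0.6726, -0.0157, 0.1112]
ee_rot: [[-0.988, 0.152, 0.007], [0.152, 0.988, 0.01], [-0.006, 0.011, -1.0]]
ft_force: [-0.8, 0.8, -0.2]
width: -0.0001
finger_force: 0.0
0.06808103324474905 0.0004959632971338205 0.11123610684179513 [-0.7851656   0.75045147 -0.20915807]
```

```bash

python3 -m pendant '{"dp":[[-0.014,0.002,-0.002],[-0.025,0.004,-0.005],[-0.035,0.005,-0.008],[-0.043,0.007,-0.013],[-0.051,0.008,-0.019],[-0.058,0.009,-0.026],[-0.065,0.010,-0.033],[-0.070,0.011,-0.041]],"spin":[0,0,0,0,0,0,0,0],"hand":[0,0,0,0,0,0,0,0]}' 60
python3 - <<'E'
from h import *
viewer.capture('side')
for t in ('cover_edge','cover_hole'): print(t,[(np.round(x['at'],4),x['score']) for x in viewer.spot_point(t,'side')[:1]])
E
```

```text
time: 21.9
ee_pos: [0.6031, -0.0048, 0.0694]
ee_rot: [[-0.988, 0.152, 0.007], [0.152, 0.988, 0.01], [-0.006, 0.011, -1.0]]
ft_force: [-0.3, -0.3, 0.0]
width: -0.0001
finger_force: 0.2
cover_edge [(array([ 0.5764, -0.0045,  0.0817]), 0.93)]
cover_hole [(array([0.601 , 0.056 , 0.0724]), 0.74)]
```

```bash

python3 -m pendant '{"dp":[[-0.006,0.001,-0.010],[-0.009,0.0015,-0.019],[-0.010,0.0015,-0.025],[-0.011,0.0017,-0.030],[-0.012,0.002,-0.034],[-0.012,0.002,-0.034],[-0.012,0.002,-0.034],[-0.012,0.002,-0.034]],"spin":[0,0,0,0,0,0,0,0],"hand":[0,0,0,0,0,0,0,0]}' 60
python3 - <<'E'
from h import *
viewer.capture('side')
for t in ('cover_edge','cover_hole'): print(t,[(np.round(x['at'],4),x['score']) for x in viewer.spot_point(t,'side')[:1]])
E
```

```text
time: 22.72
ee_pos: [0.5909, -0.0029, 0.0338]
ee_rot: [[-0.988, 0.152, 0.005], [0.152, 0.988, 0.01], [-0.004, 0.011, -1.0]]
ft_force: [3.5, -1.5, 4.4]
width: -0.0
finger_force: 1.9
cover_edge [(array([ 0.5586, -0.0016,  0.0314]), 0.86)]
cover_hole [(array([0.5854, 0.0557, 0.0336]), 0.91)]
```

The cover is down. I lift, look at the hole with the wrist camera from above, then do the same at the pin.

```bash

python3 -m pendant '{"dp":[[0,0,0.02],[0,0,0.05],[0,0.02,0.09],[-0.005,0.05,0.116],[-0.005,0.061,0.116],[-0.005,0.061,0.116],[-0.005,0.061,0.116],[-0.005,0.061,0.116]],"spin":[0,0,0,0,0,0,0,0],"hand":[0,0,0,0.5,0.5,0.5,0.5,0.5]}' 60
python3 - <<'E'
from h import *
o=status.get_obs()
im=viewer.capture('wrist'); cv2.imwrite('pics/w_hole.png',im[:,:,::-1]); print(o['ee_pos'])
np.save('o_hole.npy',np.r_[o['ee_pos'],np.ravel(o['ee_rot'])])
for t in ('cover_hole','jig_hole','card','cover_edge'): print(t,[(np.round(x['at'],4),x['score']) for x in viewer.spot_point(t,'wrist')[:2]])
print(proj('wrist',[.5860,.0585,.038],o))
E
python3 -m pendant '{"dp":[[0.015,0.038,0.01],[0.03,0.075,0.02],[0.045,0.11,0.03],[0.057,0.14,0.03],[0.057,0.149,0.03],[0.057,0.149,0.03],[0.057,0.149,0.03],[0.057,0.149,0.03]],"spin":[0,0,0,0,0,0,0,0],"hand":[0.5,0.5,0.5,0.5,0.5,0.5,0.5,0.5]}' 60
python3 - <<'E'
from h import *
o=status.get_obs()
im=viewer.capture('wrist'); cv2.imwrite('pics/w_pin.png',im[:,:,::-1]); print(o['ee_pos'])
np.save('o_pin.npy',np.r_[o['ee_pos'],np.ravel(o['ee_rot'])])
for t in ('pin','pin_block','pin_tip'): print(t,[(np.round(x['at'],4),x['score']) for x in viewer.spot_point(t,'wrist')[:2]])
print(proj('wrist',[[.643,.207,.076],[.643,.207,.032]],o))
a=cv2.imread('pics/w_hole.png')[120:400,130:510]; b=im[120:400,130:510,::-1]
cv2.imwrite('pics/both.png',np.hstack([cv2.resize(a,(400,295)),cv2.resize(b,(400,295))]))
E
```

```text
time: 23.53
ee_pos: [0.5846, 0.0578, 0.148]
ee_rot: [[-0.988, 0.152, 0.002], [0.152, 0.988, 0.01], [-0.0, 0.01, -1.0]]
ft_force: [0.1, -0.7, -0.3]
width: 0.043
finger_force: 0.0
[0.58456175 0.05780443 0.14800952]
cover_hole [(array([0.5866, 0.0561, 0.0382]), 0.88)]
jig_hole [(array([0.5532, 0.001 , 0.0429]), 0.7), (array([0.5837, 0.0621, 0.0278]), 0.63)]
card []
cover_edge [(array([0.5546, 0.0009, 0.0423]), 0.87)]
[[313.3102914  242.43645699]]
time: 24.45
ee_pos: [0.642, 0.2061, 0.1791]
ee_rot: [[-0.988, 0.153, 0.003], [0.153, 0.988, 0.01], [-0.002, 0.01, -1.0]]
ft_force: [0.2, -0.1, -0.4]
width: 0.0429
finger_force: 0.0
[0.6419983  0.20605774 0.17908013]
pin [(array([0.6382, 0.2105, 0.0333]), 0.71)]
pin_block [(array([ 0.6426,  0.2084, -0.0043]), 0.69)]
pin_tip [(array([0.6408, 0.2074, 0.0043]), 0.77)]
[[313.63938022 244.46660211]
 [313.27606847 227.73185594]]
```

View pics/both.png

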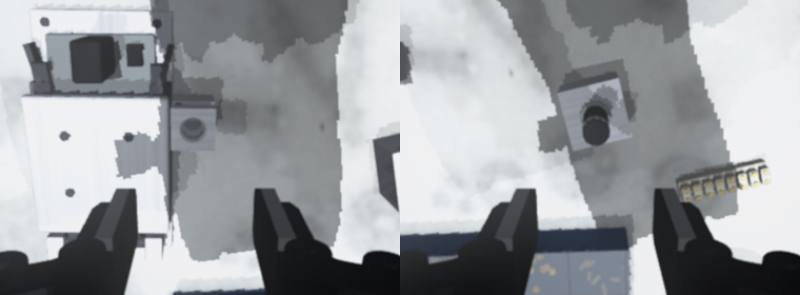

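The left crop shows the cover hole at (193,128), within 1 px of the prediction. The right crop shows the pin's grip top at (196,131), about 2.5 px right of the prediction. I measure both more finely.

```bash
python3 - <<'E'
from h import *
def ld(n): v=np.load(n); return dict(ee_pos=v[:3],ee_rot=v[3:].reshape(3,3))
oh,op=ld('o_hole.npy'),ld('o_pin.npy')
g=cv2.cvtColor(cv2.imread('pics/w_hole.png'),6)
c=g[222:262,290:338]; print(c[::2,::2])
d=viewer.cut_out('pin','wrist')[0]; ys,xs=np.where(d['mask']); print(d['score'],xs.min(),xs.max(),ys.min(),ys.max())
for y in range(ys.min(),ys.max()+1,3): q=xs[ys==y]; print(y,q.min(),q.max(),end='; ')
# predicted outline of top disc r=8.5 z=.076, pin at test
X=np.array([.643,.2086]); a=np.linspace(0,6.28,60)
p=proj('wrist',np.c_[X[0]+.0085*np.cos(a),X[1]+.0085*np.sin(a),0*a+.076],op); print('\ntop',p.min(0),p.max(0))
p=proj('wrist',np.c_[X[0]+.011*np.cos(a),X[1]+.011*np.sin(a),0*a+.032],op); print('col',p.min(0),p.max(0))
p=proj('wrist',np.c_[.586+.007*np.cos(a),.0585+.007*np.sin(a),0*a+.038],oh); print('hole',p.min(0),p.max(0))
E
```

```text
[[ 81  96 111 105 104 102 103 102 101 101 101  95  93  93  93  93  93  93
   91  96  94  89  87  75]
 [ 85 127 146 143 143 144 143 143 142 142 143 142 140 139 139 140 140 138
  139 141 149 140 129  81]
 [ 85 125 145 143 144 143 142 141 142 142 140 140 142 140 142 139 140 139
  139 138 138 139 129  81]
 [ 85 123 140 141 140 140 139 140 141 139 138 139 137 137 137 136 135 136
  136 136 135 135 127  82]
 [ 86 125 145 144 144 143 143 143 143 141 139 136 135 138 140 140 138 139
  139 138 137 137 127  81]
 [ 86 128 148 147 147 145 147 146 139 124 110 104 106 111 124 137 144 142
  144 143 142 141 127  82]
 [ 86 126 144 142 143 144 141 127 106  88  86  87  87  87  87 109 130 140
  140 140 138 139 125  94]
 [ 85 123 141 141 139 139 125 101  82  77  79  80  80  79  75  82 110 130
  135 134 135 136 121  96]
 [ 86 122 142 141 139 135 109  91  80  77  79  79  78  79  77  81 100 115
  133 135 134 135 122 103]
 [ 86 116 142 142 142 130 102  94  85  79  79  79  79  78  80  88  92 108
  132 137 136 136 136 120]
 [ 83 116 145 142 143 124  98  94  94  89  83  81  81  84  90  93  92 105
  127 137 137 13
[... 617 characters left out ...]
 [ 88 117 145 144 144 144 144 144 143 143 141 140 140 140 141 141 140 140
  139 140 139 139 148 154]
 [ 89 117 146 145 145 144 143 144 144 143 143 143 142 141 140 141 140 140
  140 139 139 139 149 154]
 [ 87 116 145 143 143 143 142 141 141 140 140 140 139 141 140 139 139 137
  138 138 138 138 149 153]]
0.8 301 330 215 257
215 311 316; 218 306 324; 221 303 327; 224 302 329; 227 301 330; 230 302 329; 233 302 329; 236 303 328; 239 304 328; 242 303 329; 245 303 329; 248 304 328; 251 305 327; 254 308 325; 257 312 320; 
top [302.84843215 231.26058709] [329.34601859 256.6810904 ]
col [300.65901161 212.95210335] [330.10956338 241.55676529]
hole [302.67636106 232.14279621] [323.93080319 252.565635  ]
```

```bash

python3 -m pendant '{"dp":[[0.001,0.0025,-0.03],[0.001,0.0025,-0.06],[0.001,0.0025,-0.09],[0.001,0.0025,-0.12],[0.001,0.0025,-0.138],[0.001,0.0025,-0.138],[0.001,0.0025,-0.138],[0.001,0.0025,-0.138]],"spin":[0,0,0,0,0,0,0,0],"hand":[0.5,0.5,0.5,0.5,0.5,0.5,0.5,0.5]}' 90
python3 -m pendant '{"dp":[[0,0,0],[0,0,0],[0,0,0],[0,0,0],[0,0,0],[0,0,0],[0,0,0],[0,0,0]],"spin":[0,0,0,0,0,0,0,0],"hand":[0.2,0,0,0,0,0,0,0]}' 90
```

```text
time: 25.37
ee_pos: [0.6441, 0.2097, 0.0429]
ee_rot: [[-0.988, 0.152, 0.006], [0.152, 0.988, 0.011], [-0.004, 0.011, -1.0]]
ft_force: [0.8, 0.2, 0.5]
width: 0.0425
finger_force: 0.0
time: 26.03
ee_pos: [0.644, 0.2093, 0.0429]
ee_rot: [[-0.988, 0.152, 0.006], [0.152, 0.988, 0.009], [-0.005, 0.01, -1.0]]
ft_force: [-2.1, -4.0, 9.9]
width: 0.015
finger_force: 87.6
```

```bash

python3 -m pendant '{"dp":[[0,0,0.02],[0,0,0.045],[0,0,0.07],[-0.01,-0.03,0.07],[-0.022,-0.06,0.07],[-0.034,-0.09,0.07],[-0.045,-0.12,0.07],[-0.057,-0.151,0.07]],"spin":[0,0,0,0,0,0,0,0],"hand":[0,0,0,0,0,0,0,0]}' 90
python3 -m pendant '{"dp":[[0,0,0],[0,0,0],[0,0,0],[0,0,0],[0,0,0],[0,0,0],[0,0,0],[0,0,0]],"spin":[0,0,0,0,0,0,0,0],"hand":[0,0,0,0,0,0,0,0]}' 90
python3 - <<'E'
from h import *
for c in ('scene','side','wrist'):
    im=viewer.capture(c); cv2.imwrite(f'pics/p_{c}.png',im[:,:,::-1])
    for t in ('pin','pin_tip','cover_hole'): print(c,t,[(np.round(x['at'],4),x['score']) for x in viewer.spot_point(t,c)[:1]])
a=cv2.imread('pics/p_scene.png')[240:330,280:400]; b=cv2.imread('pics/p_wrist.png')[180:330,215:415]
cv2.imwrite('pics/both2.png',np.hstack([cv2.resize(a,(400,300)),cv2.resize(b,(400,300))]))
E
```

```text
time: 26.7
ee_pos: [0.5859, 0.0577, 0.112]
ee_rot: [[-0.988, 0.151, 0.005], [0.151, 0.988, 0.01], [-0.004, 0.011, -1.0]]
ft_force: [0.8, -0.5, 0.0]
width: 0.0148
finger_force: 87.9
time: 27.37
ee_pos: [0.5864, 0.0592, 0.1112]
ee_rot: [[-0.989, 0.151, 0.004], [0.151, 0.988, 0.01], [-0.002, 0.011, -1.0]]
ft_force: [-0.6, -0.0, -1.5]
width: 0.0147
finger_force: 88.1
scene pin [(array([0.5847, 0.0612, 0.1015]), 0.62)]
scene pin_tip [(array([0.5849, 0.0602, 0.0736]), 0.45)]
scene cover_hole [(array([0.5874, 0.0609, 0.0393]), 0.91)]
side pin [(array([0.5903, 0.0574, 0.1025]), 0.52)]
side pin_tip [(array([0.584 , 0.0552, 0.0721]), 0.41)]
side cover_hole [(array([0.5878, 0.0602, 0.0411]), 0.57)]
wrist pin [(array([0.5868, 0.0602, 0.099 ]), 0.63)]
wrist pin_tip [(array([0.5863, 0.0583, 0.0744]), 0.78)]
wrist cover_hole [(array([0.5832, 0.0563, 0.0368]), 0.75)]
```

View pics/both2.png

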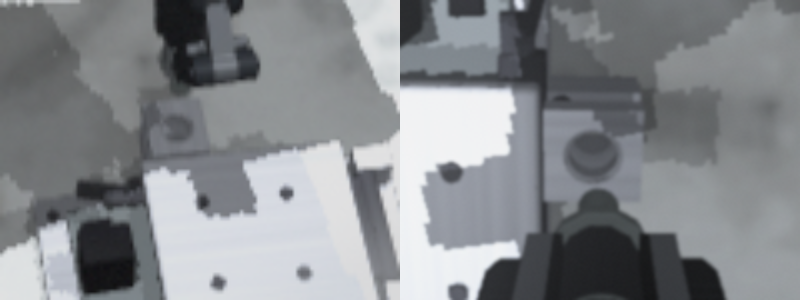

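The wrist crop shows the pin tip at (199,193) and the hole at (192,153). I back-project both with this one camera.

```bash
python3 - <<'E'
from h import *
o=status.get_obs(); print(o['ee_pos'])
g=cv2.cvtColor(cv2.imread('pics/p_wrist.png'),6)
print(g[266:300:2,296:334:2]); print(g[240:272:2,294:330:2])
print('hole',bp('wrist',[(311,256.5)],.039,o))
X=bp('wrist',[(311,256.5)],.039,o)[0]
a=np.linspace(0,6.28,60)
for nm,x,y,r,z in (('tip',o['ee_pos'][0]-.001,o['ee_pos'][1],.003,.0725),('shank',o['ee_pos'][0]-.001,o['ee_pos'][1],.005,.0755),('collar',o['ee_pos'][0]-.001,o['ee_pos'][1],.011,.1003),('hole',X[0],X[1],.007,.039)):
    p=proj('wrist',np.c_[x+r*np.cos(a),y+r*np.sin(a),0*a+z],o); print(nm,p.min(0),p.max(0))
E
```

```text
[0.58630457 0.05873953 0.11127919]
[[146 140 120 108  95  82  78  79  79  80  82  97 115 123 136 142 141 140
  140]
 [141 141 136 118 110 102  97  93  91  95  96 104 118 133 138 138 136 137
  137]
 [142 140 140 135 125 115 106 105 101  98 108 120 133 136 134 134 134 134
  135]
 [142 142 142 141 140 137 133 129 128 131 137 138 137 138 137 137 136 137
  136]
 [142 143 141 142 142 141 137 116  99 100 108 125 137 139 137 138 139 138
  138]
 [142 142 142 141 142 129  86  67  66  66  63  70  99 135 138 138 138 138
  137]
 [138 139 138 138 134  85  64  66  68  67  65  64  66 100 134 135 135 135
  134]
 [122 128 135 134 107  62  64  66  66  67  66  65  64  70 123 140 138 139
  138]
 [108 125 132 131  87  63  64  65  66  66  64  62  64  62 115 154 152 152
  153]
 [127 134 132 129  85  65  66  65  64  63  64  64  65  63 104 151 155 154
  153]
 [115 132 121  96  70  69  76  75  76  76  74  74  73  71  69  94 128 153
  156]
 [103  98  72  68  76  81  80  80  79  80  79  79  79  79  77  68  68 104
  138]
 [ 73  69  74  80  81  79  81  79  78  78  79  77  78  77  78  78  73  64
   75]
 [ 73  79  8
[... 1090 characters left out ...]
97  96  95  93  94  94  94  81  80 113 131 142]
 [147 141 109  95  79  83  92  95  96  96  96  92  83  76  96 119 138 143]
 [148 147 124 110  89  78  80  83  86  85  83  78  78  94 115 125 141 142]
 [145 146 140 120 108  95  82  78  79  79  80  82  97 115 123 136 142 141]
 [141 141 141 136 118 110 102  97  93  91  95  96 104 118 133 138 138 136]
 [142 142 140 140 135 125 115 106 105 101  98 108 120 133 136 134 134 134]]
hole [[0.5850987  0.05835082]]
tip [305.70293481 272.58758546] [318.04518586 284.12024232]
shank [301.44732909 270.85848284] [322.32473906 290.33449963]
collar [285.79965541 278.11065373] [338.21811323 326.21683442]
hole [298.63234945 244.64580862] [323.3535125  268.13520462]
```

Pin axis comes out at about (0.586,0.0596) and the hole at (0.586,0.0583). I shift y by -1.2 mm and go down into the cover's hole.

```bash

python3 -m pendant '{"dp":[[0,-0.0012,0],[0,-0.0012,-0.01],[0,-0.0012,-0.02],[0,-0.0012,-0.03],[0,-0.0012,-0.038],[0,-0.0012,-0.044],[0,-0.0012,-0.046],[0,-0.0012,-0.046]],"spin":[0,0,0,0,0,0,0,0],"hand":[0,0,0,0,0,0,0,0]}' 90
python3 - <<'E'
from h import *
o=status.get_obs(); print(o['ee_pos'],o['ft_force'],o['torque'])
E
```

```text
time: 28.63
ee_pos: [0.586, 0.0576, 0.0646]
ee_rot: [[-0.988, 0.152, 0.003], [0.152, 0.988, 0.01], [-0.001, 0.011, -1.0]]
ft_force: [-1.0, -0.4, -0.6]
width: 0.0149
finger_force: 88.0
[0.58598934 0.05760336 0.06457748] [-1.03219118 -0.40597194 -0.5916984 ] [ 0.00275028  0.01940215 -0.03514528]
```

```bash

python3 -m pendant '{"dp":[[0,0,-0.002],[0,0,-0.004],[0,0,-0.006],[0,0,-0.008],[0,0,-0.010],[0,0,-0.012],[0,0,-0.012],[0,0,-0.012]],"spin":[0,0,0,0,0,0,0,0],"hand":[0,0,0,0,0,0,0,0]}' 90
```

```text
time: 29.3
ee_pos: [0.5862, 0.0576, 0.0531]
ee_rot: [[-0.988, 0.152, 0.004], [0.152, 0.988, 0.01], [-0.002, 0.011, -1.0]]
ft_force: [-1.1, -0.2, -1.2]
width: 0.015
finger_force: 88.0
```

```bash

python3 -m pendant '{"dp":[[0,0,-0.002],[0,0,-0.004],[0,0,-0.006],[0,0,-0.008],[0,0,-0.009],[0,0,-0.010],[0,0,-0.011],[0,0,-0.011]],"spin":[0,0,0,0,0,0,0,0],"hand":[0,0,0,0,0,0,0,0]}' 110
```

```text
time: 29.97
ee_pos: [0.5862, 0.0577, 0.0428]
ee_rot: [[-0.988, 0.152, 0.004], [0.152, 0.988, 0.01], [-0.003, 0.011, -1.0]]
ft_force: [-6.3, 1.1, 12.2]
width: 0.0145
finger_force: 108.6
```

```bash

python3 -m pendant '{"dp":[[0,0,-0.001],[0,0,-0.002],[0,0,-0.002],[0,0,-0.002],[0,0,-0.002],[0,0,-0.002],[0,0,-0.002],[0,0,-0.002]],"spin":[0,0,0,0,0,0,0,0],"hand":[0,0,0,0,0,0,0,0]}' 110
python3 - <<'E'
from h import *
for c in ('scene','side'):
    im=viewer.capture(c); cv2.imwrite(f'pics/f_{c}.png',im[:,:,::-1])
    for t in ('pin','pin_tip','cover_edge','cover_hole','card'): print(c,t,[(np.round(x['at'],4),x['score']) for x in viewer.spot_point(t,c)[:1]])
o=status.get_obs(); print(o['ee_pos'],o['ft_force'])
E
```

```text
time: 30.63
ee_pos: [0.5864, 0.0577, 0.0423]
ee_rot: [[-0.988, 0.152, 0.006], [0.152, 0.988, 0.01], [-0.004, 0.011, -1.0]]
ft_force: [-13.3, 2.0, 34.6]
width: 0.0147
finger_force: 111.2
scene pin []
scene pin_tip []
scene cover_edge [(array([0.56  , 0.0041, 0.033 ]), 0.7)]
scene cover_hole [(array([0.585 , 0.0597, 0.0319]), 0.94)]
scene card [(array([0.555 , 0.0018, 0.0302]), 0.66)]
side pin [(array([0.5895, 0.0581, 0.0385]), 0.54)]
side pin_tip [(array([0.5835, 0.0567, 0.0022]), 0.4)]
side cover_edge [(array([ 0.556 , -0.0019,  0.0334]), 0.62)]
side cover_hole [(array([0.5861, 0.0562, 0.0294]), 0.74)]
side card [(array([0.5778, 0.0019, 0.0103]), 0.93)]
[0.58639336 0.05767829 0.04228865] [-13.88242738   1.16550308  34.35981943]
```

Stiff contact at the seated height and the cover edge at 33 mm show it is shut. I ease the push slightly and hand in.

```bash

python3 -m pendant '{"dp":[[0,0,0.0005],[0,0,0.0005],[0,0,0.0005],[0,0,0.0005],[0,0,0.0005],[0,0,0.0005],[0,0,0.0005],[0,0,0.0005]],"spin":[0,0,0,0,0,0,0,0],"hand":[0,0,0,0,0,0,0,0]}' 110
python3 -c "
from station import status,viewer,r
o=status.get_obs(); print(o['ee_pos'],o['ft_force'])
if o['ft_force'][2]>12: print(r.close_job())"
```

```text
time: 31.9
ee_pos: [0.5863, 0.0577, 0.0424]
ee_rot: [[-0.988, 0.152, 0.005], [0.152, 0.988, 0.01], [-0.004, 0.011, -1.0]]
ft_force: [-12.8, 1.1, 30.2]
width: 0.0145
finger_force: 110.8
[0.58633288 0.05766705 0.04244772] [-12.7881491    1.10917783  30.19567099]
the job is handed in; nothing more can be done
None
```

I handed the job in at about 32 s: the card is against the end stop, the cover is shut, and the pin is seated through both holes, still gripped and pressed down with about 30 N; the judge returned no verdict.

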